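# Fetch the ink sticks from the locked tilt bin

### The job

Lay out the ink sticks for the painting class: pull the red lock knob all the way out, swing the tilt bin fully forward on its rack and take out every ink stick. Lay the black sticks flat on the floor of the tray's plain wooden compartment and the red ones flat on the floor of its red-lined compartment; then, when the bin is empty, swing it fully shut and push the lock knob fully home. Leave the other things on the table where they are.

Things in the scene. Friction and masses are not known exactly. Their poses are not given: they have to be found in the camera images.
- rack: Light wooden rack, fixed, 165 mm deep, 344 wide, 193 high, carrying the tilt bin and its lock. Origin on the table under the hinge line (the bin's shut front face); x points into the rack, away from the robot, y to the left as the robot sees it (the lock's side), z up. Its cheeks beside the bin are 69 mm high in front of x = 100 mm; the lock's bolt guides at y 157 to 185 mm are 110 mm high.
- roof_edge (a point): Middle of the lower front edge of the rack's roof, 75 mm behind the hinge line, 181 mm above the table. The roof is 12 mm thick, runs from here to the rack's back and covers the rear half of the bin. A 22 mm thick booklet lies on it.
- bin_hinge (a point): Centre of the bin's hinge axis, which runs along the rack's y, 50 mm above the table, at the foot of the bin's front panel. Axes as the rack's.
- bin (a joint): Angle of the tilt bin about its hinge, rad: 0 shut (upright), growing as its top swings forward to the robot (the rack's -x), stop at 0.65. It stays where it is left (hinge friction 0.4 N m; 4 to 12 N at the handle move it). While the lock knob is home the bolt holds it shut.
- bin_floor (a point): Point on the bin's groove floor: middle of its width, 70 mm behind the outside of the front panel. Turns with the bin (x rearward along the floor, z off the floor). Wooden bin 142 mm deep, 292 wide, walls 6; front panel 115 high, sides 45, rear 40; open above. Four grooves along x, 34 wide, 6 deep, centred at y = -96, -32, 32, 96 mm; flat ribs between. Swung forward, the sticks may slide down to the front panel.
- bin_handle (a point): Grip point of the bin's handle: a white upright fin in the middle of the front panel, 14 mm thick (rack's y), standing 45 mm out, 45 mm high; its top edge is 15 mm above, its front edge 17 mm before this point. Shut, the point lies 28 mm before and 95 mm above the hinge axis. The fin can turn between the fingers as the bin swings. The point turns with the bin.
- lock_knob (a joint): Slide of the lock knob, m: 0 home (bin locked), growing as it is pulled straight out to the front (the rack's -x), stop at 0.04 (bin free). An over-centre detent pushes it to the nearer end of its travel with up to 4 N and holds it there; past 0.02 it snaps on by itself. Push it home with the bin shut.
- knob_grip (a point): Centre of the red lock knob: round, 32 mm in diameter, 26 mm long, axis along the rack's x, on a 10 mm steel bolt, 95 mm above the table, 168 mm left of the rack's middle and, when home, 71 mm before the hinge line. Moves with the knob.
- tray: Flat wooden tray, fixed to the table, 146 x 304 mm, 30 mm high, walls 8 mm, floor 6 mm thick, with one wall across the middle. Origin under its centre, x and y along its short and long sides. Two compartments, each 130 mm (x) by 140 mm (y) inside: bare wood on the +y side, red lining on the -y side. Each takes two sticks side by side, lengths along x.
- tray_plain (a point): Centre of the inner floor of the plain wooden compartment (74 mm to +y of the tray's middle), 6 mm above the table; axes as the tray's.
- tray_red (a point): Centre of the inner floor of the red-lined compartment (74 mm to -y of the tray's middle), 6 mm above the table; axes as the tray's.
- black_1: Black ink stick with two brass-coloured bands, a square bar 100 x 26 x 26 mm, about 90 g. Origin at its centre, x along its length; it may lie on any long face. It starts in one of the bin's four grooves, along the rack's x; may be absent. It belongs in the plain wooden compartment of the tray.
- black_2: Black ink stick with two brass-coloured bands, a square bar 100 x 26 x 26 mm, about 90 g. Origin at its centre, x along its length; it may lie on any long face. It starts in one of the bin's four grooves, along the rack's x; may be absent. It belongs in the plain wooden compartment of the tray.
- red_1: Red (vermilion) ink stick with two brass-coloured bands, a square bar 100 x 26 x 26 mm, about 90 g. Origin at its centre, x along its length; it may lie on any long face. It starts in one of the bin's four grooves, along the rack's x; may be absent. It belongs in the red-lined compartment of the tray.
- red_2: Red (vermilion) ink stick with two brass-coloured bands, a square bar 100 x 26 x 26 mm, about 90 g. Origin at its centre, x along its length; it may lie on any long face. It starts in one of the bin's four grooves, along the rack's x; may be absent. It belongs in the red-lined compartment of the tray.
- paste_box: Bystander: white ceramic seal-paste box 60 x 60 x 45 mm, origin under its centre.
- brush_pot: Bystander: blue ceramic brush pot, 84 mm in diameter, 110 mm high, with brushes up to 205 mm, origin under its centre.
- inkstone: Bystander: dark inkstone 130 x 100 x 25 mm, origin under its centre.
- water_bowl: Bystander: white bowl, 120 mm in diameter, 55 mm high, origin under its centre.
- colour_plate: Bystander: white plate, 150 mm in diameter, 20 mm high, origin under its centre.
- paperweight: Bystander: dark wooden paperweight bar 200 x 30 x 20 mm, origin under its centre.
- pigment_jar: Bystander: yellow jar 60 mm in diameter, 75 mm high, origin under its centre.
Mind the look-alikes: they are no part of the job. Leave any green look-alike of the black_1 alone. What is shaped like the black_2 but purple is not meant.

How it is judged:
By the outcome, as a careful person would: the job done as asked, in the order asked, and still so for the second after the job is handed in, with the robot touching nothing.
Of black_1, black_2, red_1, red_2 only 2 to 4 are there at a start; the rules pass over those that are not, and their reading is None.
At some moment in a run one of black_1, black_2, red_1, red_2 may be knocked a few centimetres aside while the robot is not near it.
Once in a run the grip may slacken for a moment while it holds something.
It also fails if it takes over 210 s, if anything falls off the work surface, if the arm or the gripper's body presses on something with over 40 N, if the wrist force passes 120 N, or if a joint passes its speed limit or range.

### The arm

A 6-joint arm with a two-finger parallel gripper is mounted at the origin on the work surface. World frame = base frame: x ahead of the robot, y to its left, z up, the work surface at z = 0. Lengths are in m, angles in rad, forces in N, time in s.
With the tool pointing down it reaches from about 0.275 to 1 m from the base axis. Payload 8.4 kg.
Tool frame: the origin (TCP) lies on the centre line of the jaws, within the pads' length; the fingertips stand 17 mm ahead of it and the grasp point (between the pads) lies 2 mm behind it (bot.tcp_to_tips is the z of the fingertips in the tool frame, in m); z points along the fingers, y is the line along which they close (so a half turn about z gives the same grasp; the last joint's range is limited). The gripper opens to 85 mm and grips with 20 to 120 N. Pads are 22 mm wide; open, the fingers measure 114 mm over their backs; the gripper's body (76 mm by 85 mm) begins 54 mm behind the grasp point. The pads swing forward as they close: fully open they stand 13 mm farther back than shut.
Start: joints at [1.163, 0.353, 1.633, -0, 1.155, -0.002], TCP at [0.247, 0.574, 0.248] pointing down, gripper open.
Joint ranges: [-2.63, 2.63], [-0.92, 2.1], [0.06, 2.66], [-1.3, 4.44], [0, 2.69], [-3.02, 3.02]. Speed limits (rad/s): [2.22, 2.22, 2.79, 3.14, 3.14, 3.14].

### API

Orientations are given as a unit quaternion [x, y, z, w].
In Python, from workcell import bot, hand, kinematics, get_obs, vision, hand_in gives the robot as it stands. The module is installed in compiled form; this text tells all that it offers. Calls block until the motion is done:
- bot.reach(position, orientation): joint-space move of the TCP to a pose.
- bot.servo_line(position, ori=None, velocity=0.15): straight line of the TCP; ori=None keeps the orientation; velocity is the mean speed in m/s.
- bot.goto_joints(angles): joint-space move.
- hand.move_gripper(opening, strength=None): finger opening in m; strength is the grip in N (None keeps the last); returns when the fingers have stopped.
- bot.dwell(seconds).
- kinematics.solve_ik(position, orientation): joint angles nearest the present ones, or None.
- get_obs(): the state.
- vision.read_camera(name): name is "scene" or "top" or "wrist"; returns a dict with "frame" (420x560x3 uint8, red, green, blue), "intrinsics" (3x3 intrinsics, pixels), "view" (4x4, takes a point from world to camera coordinates). Camera axes: x right, y down, z forward; pixel columns grow to the right and rows downward; lengths in m; the calibration is good to about 2 mm. The wrist camera is an equidistant fisheye: a pixel r from the principal point sees the ray r / f radians off the axis. A picture is of the moment at which its call begins. There is no depth.
A pose or a line that the arm cannot do raises bot.IKError and nothing moves.
- hand_in(): hands the job in; it is judged then, once.
The state is a dict: "time_s": time; "joint_pos": joint angles; "joint_vel": joint speeds; "joint_efforts": joint torques, N m; "position": TCP position; "orientation": TCP orientation; "wrist_force": force on the tool from outside, world axes, zero at the start; "ft_torque": the same for the moment, N m; "gripper_width": finger opening in m; "grip_force": force on a finger pad.
Only numpy, scipy, OpenCV 4.12 (cv2) and the standard library are available. Lean on these libraries where they do the work, as an engineer would, in place of code of your own. Each camera call takes 0.05 s, during which the arm holds its last target. There are 200 camera calls.

## Working session

There is one attempt and no reset: what is moved stays moved. The work goes in short steps, each a Python script; the robot and the scene stay as the last script left them, time stands still between calls to the robot, and variables do not carry over. Pictures are saved under pics/ and viewed, at most 14 in all, crops included, and the job is handed in when it is done.

```bash
mkdir -p pics; ls
python3 - <<'E'
from workcell import vision,get_obs
import cv2,numpy as np
for n in ("scene","top"):
    c=vision.read_camera(n); cv2.imwrite(f"pics/{n}0.png",c["frame"][:,:,::-1]); print(n,c["intrinsics"].tolist(),np.round(c["view"],4).tolist())
print(get_obs())
E
```

```text
pics
scene [[446.1417427636126, 0.0, 274.48191633447294], [0.0, 446.1417427636126, 205.99124476209448], [0.0, 0.0, 1.0]] [[-0.6057, 0.7956, -0.0117, 0.3339], [0.6712, 0.5031, -0.5444, -0.323], [-0.4272, -0.3376, -0.8388, 1.8505], [0.0, 0.0, 0.0, 1.0]]
top [[398.1504229619565, 0.0, 272.00506158179337], [0.0, 398.1504229619565, 208.84989176075402], [0.0, 0.0, 1.0]] [[-0.0155, -0.9999, 0.0022, 0.0379], [-0.9895, 0.015, -0.1436, 0.6077], [0.1435, -0.0044, -0.9896, 1.1766], [0.0, 0.0, 0.0, 1.0]]
{'time_s': 0.1, 'joint_pos': array([ 1.16262668e+00,  3.53596184e-01,  1.63404350e+00, -9.81919473e-06,
        1.15521335e+00, -2.40567267e-03]), 'joint_vel': array([ 4.14819685e-04, -1.02191322e-03,  3.94856793e-05, -1.13594865e-03,
       -1.22835944e-04, -1.47966198e-04]), 'joint_efforts': array([-2.85464812e-04, -6.06353545e+01, -3.42816854e+01, -2.34058070e-04,
        4.00182966e-03, -5.39514451e-05]), 'position': array([0.24654689, 0.57387916, 0.2476329 ]), 'orientation': array([ 2.01491055e-01,  9.79490152e-01, -6.17872250e-04, -1.24067175e-04]), 'wrist_force': array([-0.09717664, -0.01552506,  0.74075012]), 'ft_torque': array([-0.00627102, -0.01235715, -0.03023389]), 'grip_force': 0.0, 'gripper_width': 0.08523821318006447}
```

View pics/scene0.png

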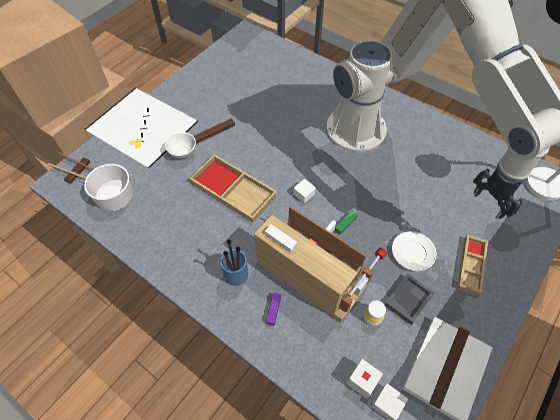

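View pics/top0.png

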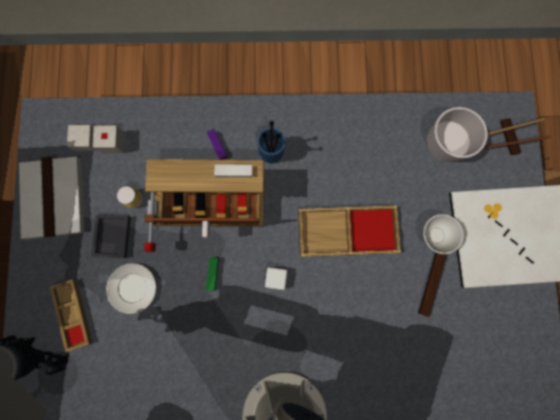

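```bash
cat > h.py <<'E'
import numpy as np,cv2
from workcell import bot,hand,kinematics,get_obs,vision,hand_in
from scipy.spatial.transform import Rotation as R
def ray(c,px):
    K,V=c["intrinsics"],c["view"]; d=np.linalg.inv(K)@[px[0],px[1],1.]
    return -V[:3,:3].T@V[:3,3], V[:3,:3].T@d
def onz(c,px,z):
    o,d=ray(c,px); return o+d*(z-o[2])/d[2]
def tri(c1,p1,c2,p2):
    o1,d1=ray(c1,p1);o2,d2=ray(c2,p2);A=np.c_[d1,-d2];t=np.linalg.lstsq(A,o2-o1,rcond=None)[0]
    a,b=o1+d1*t[0],o2+d2*t[1]; return (a+b)/2,np.linalg.norm(a-b)
def proj(c,p):
    q=c["view"][:3,:3]@p+c["view"][:3,3]; q=c["intrinsics"]@q; return q[:2]/q[2]
def blobs(m,amin=15):
    n,l,s,ce=cv2.connectedComponentsWithStats(m.astype(np.uint8)); return [(s[i,4],ce[i],l==i) for i in range(1,n) if s[i,4]>=amin]
def red(f):
    h=cv2.cvtColor(f,cv2.COLOR_RGB2HSV); return ((h[...,0]<8)|(h[...,0]>172))&(h[...,1]>170)&(h[...,2]>60)
E
python3 - <<'E'
from h import *
cs={n:vision.read_camera(n) for n in("scene","top")}
for n in cs:
    for a,ce,m in blobs(red(cs[n]["frame"])):
        z=.006 if a>800 else .095
        r=cv2.minAreaRect(np.argwhere(m)[:,::-1].astype(np.float32))
        print(n,a,ce.round(1),onz(cs[n],ce,z).round(4),np.round(r[1],1),round(r[2],1), [onz(cs[n],p,z).round(3)[:2].tolist() for p in cv2.boxPoints(r)] if a>800 else '')
f=cs["top"]["frame"][:,:,::-1]; cv2.imwrite("pics/topc.png",cv2.resize(f[145:265,135:275],None,fx=5,fy=5,interpolation=cv2.INTER_CUBIC))
f=cs["scene"]["frame"][:,:,::-1]; cv2.imwrite("pics/scc.png",cv2.resize(f[190:330,240:400],None,fx=4,fy=4,interpolation=cv2.INTER_CUBIC))
E
```

```text
scene 781 [217.3 177.2] [ 0.5802 -0.2346  0.095 ] [32.7 27.7] 33.7 
scene 148 [475.  247.8] [0.2954 0.618  0.095 ] [14.8 10.2] 14.0 
scene 71 [380.8 252.9] [0.4931 0.3856 0.095 ] [9. 9.] 36.9 
scene 36 [365.8 375.5] [0.8465 0.5416 0.095 ] [6.2 5.4] 36.9 
top 16 [103.8 135.6] [0.8316 0.5322 0.095 ] [4. 3.] 0.0 
top 132 [241.5 199.3] [0.6306 0.1183 0.095 ] [13.  9.] 90.0 
top 200 [220.8 203. ] [0.6206 0.179  0.095 ] [18. 10.] 90.0 
top 1750 [372.3 229.8] [ 0.5426 -0.2854  0.006 ] [41.5 43.1] 86.4 [[0.605, -0.217], [0.612, -0.353], [0.481, -0.354], [0.475, -0.219]]
top 17 [241.8 212.5] [0.5914 0.1176 0.095 ] [1. 8.] 90.0 
top 63 [148.7 246.6] [0.4958 0.3873 0.095 ] [7. 8.] 90.0 
top 259 [ 74.7 335.1] [0.2517 0.5873 0.095 ] [16.8 16.1] 71.6
```

View pics/topc.png

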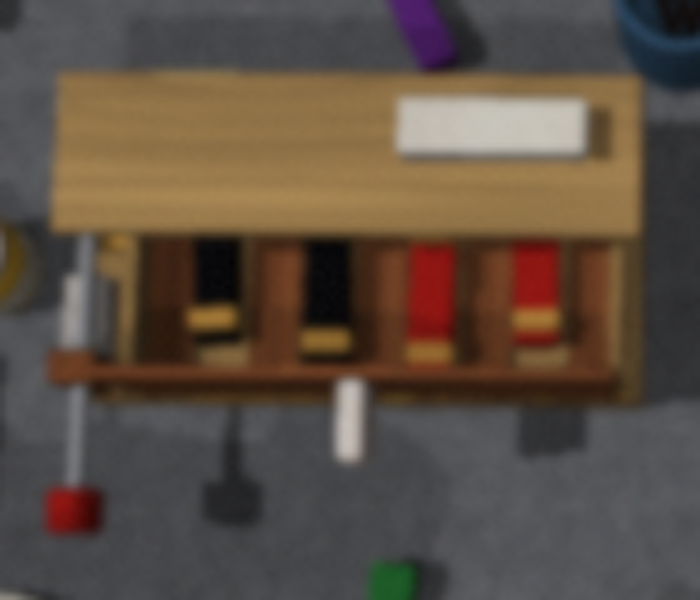

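View pics/scc.png

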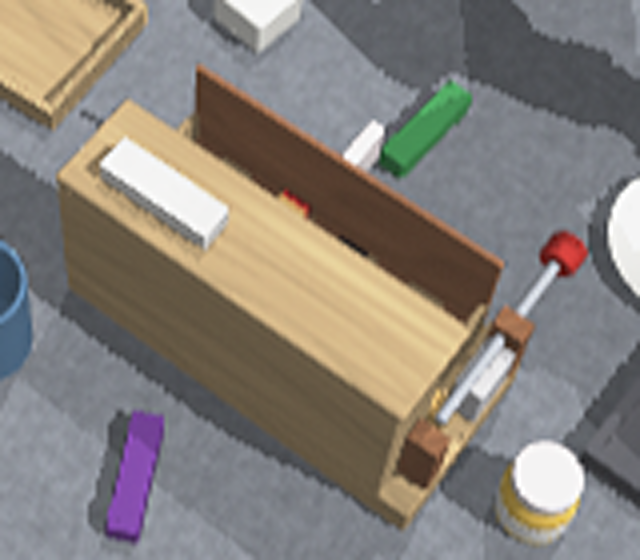

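Run:
```python
from h import *
cs={n:vision.read_camera(n) for n in("scene","top")}
t,s=cs["top"],cs["scene"]
print("knob",tri(t,(148.7,246.6),s,(380.8,252.9)))
cp=lambda x,y:(135+(x+.5)/5-.5,145+(y+.5)/5-.5); cq=lambda x,y:(240+(x+.5)/4-.5,190+(y+.5)/4-.5)
for nm,p,z in [("rfL",(50,232),.193),("rfR",(640,235),.193),("rbL",(58,73),.193),("rbR",(642,76),.193),("panelL",(92,380),.165),("panelR",(615,382),.165),("handle top front",(347,462),.16),("handle top rear",(350,378),.16)]:
    print(nm,onz(t,cp(*p),z).round(4))
for nm,p,z in [("rbL",(403,415),.193),("rfL",(488,312),.193),("rbR",(60,178),.193),("rfR",(128,102),.193),("panelR",(199,68),.165),("panelL",(502,266),.165)]: print("scene",nm,onz(s,cq(*p),z).round(4))
# tray outline via wood+red colour in both
for n,c in cs.items():
    h=cv2.cvtColor(c["frame"],cv2.COLOR_RGB2HSV)
    m=(h[...,1]>90)&((h[...,0]<28)|(h[...,0]>170))
    if n=="top": box=(295,200,405,262)
    else: box=(183,148,282,222)
    mm=np.zeros_like(m); mm[box[1]:box[3],box[0]:box[2]]=m[box[1]:box[3],box[0]:box[2]]
    b=max(blobs(mm),key=lambda b:b[0]); pts=np.argwhere(b[2])[:,::-1]
    w=np.array([onz(c,p,.03)[:2] for p in pts],np.float32); r=cv2.minAreaRect(w); print(n,"tray",r)
for n,c in cs.items():
    b=max(blobs(red(c["frame"])),key=lambda b:b[0]); pts=np.argwhere(b[2])[:,::-1]
    w=np.array([onz(c,p,.006)[:2] for p in pts],np.float32); print(n,"red",cv2.minAreaRect(w))
```

```text
knob (array([0.49559373, 0.38601661, 0.09913701]), np.float64(9.57105912645165e-05))
rfL [0.6405 0.3727 0.193 ]
rfR [0.6341 0.0539 0.193 ]
rbL [0.729 0.371 0.193]
rbR [0.7225 0.0517 0.193 ]
panelL [0.563  0.3561 0.165 ]
panelR [0.5575 0.0692 0.165 ]
handle top front [0.5162 0.2167 0.16  ]
handle top rear [0.5626 0.2154 0.16  ]
scene rbL [0.7268 0.3692 0.193 ]
scene rfL [0.6229 0.3756 0.193 ]
scene rbR [0.7226 0.0573 0.193 ]
scene rfR [0.6374 0.0573 0.193 ]
scene panelR [0.5637 0.0727 0.165 ]
scene panelL [0.5701 0.3608 0.165 ]
scene tray ((0.5419143438339233, -0.2107812464237213), (0.14138472080230713, 0.25902092456817627), 2.387620449066162)
top tray ((0.5399579405784607, -0.20727664232254028), (0.1460789144039154, 0.30593806505203247), 1.078297734260559)
scene red ((0.5357166528701782, -0.2876974642276764), (0.11536156386137009, 0.12276104837656021), 1.0106635093688965)
top red ((0.5428978800773621, -0.28540027141571045), (0.1288185864686966, 0.13551847636699677), 1.270670771598816)
```

```bash
cat >> h.py <<'E'
YAW=-.02; O=np.array([.5622,.2152,0]); RZ=R.from_euler('z',YAW)
TY=.02; TC=np.array([.540,-.2075,0])
def rk(x,y,z): return O+RZ.apply([x,y,z])
def ori(yaw=YAW,tilt=0.): return (R.from_euler('z',yaw)*R.from_euler('y',-tilt)*R.from_quat([0,1,0,0])).as_quat()
def binp(b,th): # bin-frame (x,y,z from hinge) -> world
    p=R.from_euler('y',-th).apply(b); return rk(p[0],p[1],p[2]+.05)
def st(tag=''):
    o=get_obs(); print(tag,round(o["time_s"],1),o["position"].round(4),"F",o["wrist_force"].round(1),"w",round(o["gripper_width"],4),"gf",round(o["grip_force"],1)); return o
def save(n,f,box=None,k=1):
    f=cv2.cvtColor(f,cv2.COLOR_RGB2BGR)
    if box: f=f[box[1]:box[3],box[0]:box[2]]
    cv2.imwrite(f"pics/{n}.png",cv2.resize(f,None,fx=k,fy=k,interpolation=cv2.INTER_CUBIC))
E
python3 - <<'E'
from h import *
print(bot.tcp_to_tips)
k=lambda p,q:(lambda j:None if j is None else j.round(2).tolist())(kinematics.solve_ik(p,q))
print(k(rk(-.071,.168,.25),ori()),k(rk(-.111,.168,.093),ori()))
for th in (0,.3,.65): print(th,k(binp([-.028,0,.095],th),ori(YAW,th)))
for y in(-.096,.096):
  for h in (.03,.16): print(y,h,k(binp([.06,y,h],.65),ori(YAW,.65)))
print(k(TC+[0,.08,.03],ori(TY)),k(TC+[0,-.1,.2],ori(TY)))
c=vision.read_camera("top")
bot.reach(rk(-.071,.168,.22),ori())
st(); w=vision.read_camera("wrist"); save("w0",w["frame"])
bot.servo_line(rk(-.071,.168,.095)); st()
hand.move_gripper(.02,40); st("grip")
E
```

```text
0.017
[0.66, 0.35, 1.63, -0.0, 1.16, -0.89] [0.7, 0.49, 1.81, -0.0, 0.83, -0.85]
0 [0.38, 0.4, 1.83, -0.0, 0.92, -1.17]
0.3 [0.48, 0.29, 2.08, -0.29, 0.53, -0.83]
0.65 None
-0.096 0.03 [0.3, 0.37, 2.23, 4.3, 0.21, 0.67]
-0.096 0.16 [0.37, 0.05, 2.3, -0.92, 0.29, -0.35]
0.096 0.03 None
0.096 0.16 [0.78, 0.22, 2.09, -0.96, 0.56, -0.01]
[-0.23, 0.54, 1.93, -0.0, 0.67, -1.83] [-0.52, 0.4, 1.69, -0.0, 1.06, -2.11]
 1.5 [0.4941 0.3852 0.2201] F [-1.   0.3  0.2] w 0.0854 gf 0.0
 2.6 [0.495  0.3851 0.0959] F [ 0.5 -0.1  0.3] w 0.0857 gf 0.0
grip 3.1 [0.4946 0.383  0.0958] F [-0.6 -8.7 10.1] w 0.0307 gf 38.7
```

View pics/w0.png

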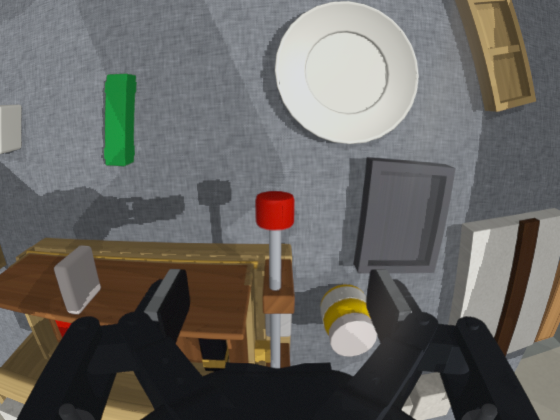

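Run:
```python
from h import *
bot.servo_line(rk(-.111,.168,.095)+[0,-.001,-.001],velocity=.06); st("pulled")
bot.servo_line(rk(-.114,.168,.095)+[0,-.001,-.001],velocity=.03); st("stop")
hand.move_gripper(.085); bot.servo_line(rk(-.112,.168,.2)); st()
k=lambda p,q:(lambda j:None if j is None else j.round(2).tolist())(kinematics.solve_ik(p,q))
for y in(-.096,-.032,.032,.096):
  for t in (.2,.3,.4,.5):
    print(y,t,[k(binp([.06,y,h],.65),ori(YAW,t)) for h in (.03,.16)])
for t in (.2,.3,.4,.5): print('H',t,k(binp([-.028,0,.095],.65),ori(YAW,t)))
for t in (0,-.15,-.3,-.45): print('T',t,k(TC+[0,.1,.03],ori(TY,t)),k(TC+[0,-.1,.03],ori(TY,t)))
```

```text
pulled 3.9 [0.4545 0.3838 0.0955] F [-3.3 -6.2 16.5] w 0.0309 gf 40.1
stop 4.2 [0.4544 0.3839 0.0958] F [  9.1 -10.2  10.8] w 0.0306 gf 39.8
 5.6 [0.4531 0.385  0.1992] F [-0.1 -0.7 -0.3] w 0.085 gf 0.0
-0.096 0.2 [[0.22, 0.41, 1.93, -0.08, 0.61, -1.27], [0.26, 0.15, 2.01, -0.08, 0.79, -1.24]]
-0.096 0.3 [[0.24, 0.38, 2.0, -0.17, 0.47, -1.18], [0.28, 0.11, 2.08, -0.14, 0.67, -1.17]]
-0.096 0.4 [[0.25, 0.37, 2.07, -0.33, 0.33, -1.01], [0.31, 0.08, 2.14, -0.24, 0.55, -1.06]]
-0.096 0.5 [[0.27, 0.36, 2.14, -0.7, 0.21, -0.62], [0.33, 0.06, 2.21, -0.4, 0.43, -0.89]]
-0.032 0.2 [[0.33, 0.43, 1.89, -0.12, 0.63, -1.13], [0.39, 0.18, 1.97, -0.11, 0.81, -1.09]]
-0.032 0.3 [[0.35, 0.41, 1.96, -0.23, 0.5, -1.01], [0.42, 0.15, 2.03, -0.2, 0.7, -1.0]]
-0.032 0.4 [[0.38, 0.39, 2.03, -0.42, 0.38, -0.81], [0.45, 0.12, 2.09, -0.32, 0.59, -0.87]]
-0.032 0.5 [[0.4, 0.38, 2.09, -0.78, 0.28, -0.44], [0.48, 0.1, 2.16, -0.51, 0.49, -0.66]]
0.032 0.2 [[0.44, 0.46, 1.84, -0.14, 0.67, -1.01], [0.5, 0.23, 1.91, -0.13, 0.84, -0.96]]
0.032 0.3 [[0.46, 0.44, 1.9, -0.27, 0.55, -0.88], [0.54, 0.2, 1.97, -0.24, 0.73,
[... 364 characters left out ...]
74]]
0.096 0.4 [[0.59, 0.47, 1.89, -0.48, 0.5, -0.57], [0.68, 0.23, 1.96, -0.41, 0.68, -0.59]]
0.096 0.5 [[0.62, 0.46, 1.95, -0.76, 0.43, -0.28], [0.72, 0.22, 2.01, -0.6, 0.61, -0.39]]
H 0.2 [0.48, 0.32, 2.08, -0.18, 0.57, -0.93]
H 0.3 [0.51, 0.3, 2.14, -0.34, 0.46, -0.75]
H 0.4 [0.55, 0.3, 2.2, -0.62, 0.37, -0.46]
H 0.5 [0.59, 0.3, 2.25, -1.03, 0.33, -0.01]
T 0 [-0.2, 0.54, 1.94, -0.0, 0.66, -1.79] [-0.52, 0.62, 1.78, -0.0, 0.75, -2.11]
T -0.15 [-0.18, 0.6, 1.83, -0.04, 0.86, -1.74] [-0.48, 0.67, 1.68, -0.09, 0.93, -2.01]
T -0.3 [-0.17, 0.66, 1.73, -0.06, 1.05, -1.72] [-0.45, 0.73, 1.58, -0.15, 1.11, -1.95]
T -0.45 [-0.15, 0.74, 1.62, -0.08, 1.23, -1.7] [-0.42, 0.8, 1.47, -0.2, 1.28, -1.92]
```

```bash
sed -i 's/O=np.array(\[.5622,.2152,0\])/O=np.array([.5622,.2142,0])/' h.py
cat >> h.py <<'E'
def swing(a,b,n=7,k=.6,r=(-.028,0,.095)):
    for th in np.linspace(a,b,n): bot.servo_line(binp(r,th),ori(YAW,max(0,th*k)),velocity=.08)
E
python3 - <<'E'
from h import *
bot.servo_line(rk(-.1,.15,.25)); bot.reach(rk(-.028,0,.23),ori()); bot.servo_line(rk(-.028,0,.145)); st()
hand.move_gripper(.005,60); st("grip")
swing(.09,.64,7); st("fwd"); swing(.65,.665,2); st("stop")
hand.move_gripper(.06); st("open")
o=get_obs(); q=R.from_quat(o["orientation"]); bot.servo_line(o["position"]-.1*q.apply([0,0,1])); 
bot.reach(rk(-.1,0,.33),ori()); w=vision.read_camera("wrist"); save("w1",w["frame"]); st()
bot.reach([.42,-.1,.3],ori()); t=vision.read_camera("top"); save("t1",t["frame"],(135,145,275,265),5)
E
```

```text
7.6 [0.5345 0.2156 0.1456] F [0.2 1.2 0.7] w 0.085 gf 0.0
grip 8.2 [0.5343 0.2138 0.1454] F [-1.  -5.9  6.4] w 0.0138 gf 59.1
fwd 10.1 [0.4829 0.2149 0.11  ] F [-3.8 -6.9  9.1] w 0.0133 gf 62.9
stop 10.6 [0.4817 0.215  0.1085] F [-5.4 -7.4 14.8] w 0.013 gf 63.8
open 11.1 [0.4815 0.2159 0.1074] F [-0.1 -0.3 -0.5] w 0.0598 gf 0.0
 12.7 [0.4615 0.2155 0.3278] F [-0.5 -0.2 -1. ] w 0.0603 gf 0.0
```

View pics/t1.png

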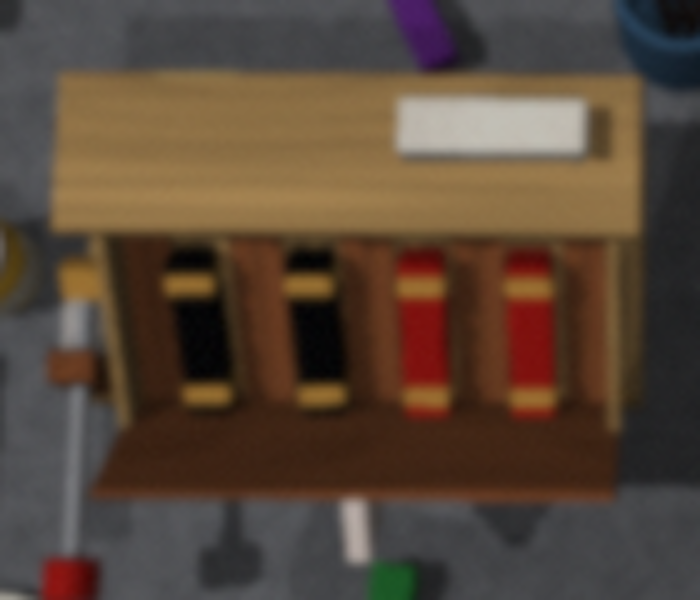

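View pics/w1.png

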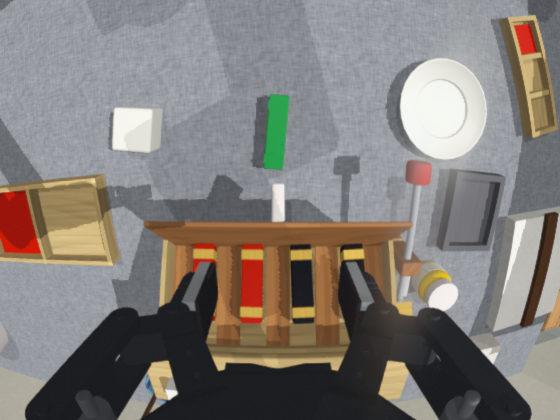

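```bash
cat >> h.py <<'E'
TH=.65; TT=.40; XS=.056; DX=.006
def guarded(fpos,s,lim,thr,step=.0015):
    f0=get_obs()["wrist_force"]
    while s>lim:
        s-=step; bot.servo_line(fpos(s),velocity=.05)
        f=get_obs()["wrist_force"]-f0
        if np.linalg.norm(f)>thr: break
    print("guard s",round(s,4),f.round(1)); return s
def pick(y,dy=0.,xs=XS,lim=.031):
    q=ori(YAW,TT); P=lambda h:binp([xs+DX,y+dy,h],TH)
    hand.move_gripper(.044,60)
    bot.reach(P(.17),q); bot.servo_line(P(.048),velocity=.12)
    s=guarded(P,.048,lim,4); 
    s+=.003; bot.servo_line(P(s)); hand.move_gripper(.015,60); st("grip")
    bot.servo_line(P(s+.004),velocity=.03)
    bot.servo_line(P(.2),velocity=.15); o=st("lift"); return s,o["gripper_width"]>.02
def place(ty,s,floor=.006,off=0.):
    q=ori(TY,TT-TH); rz=R.from_euler('z',TY)
    P=lambda z:TC+rz.apply([DX+off,ty,z]); dz=.006+s-floor
    bot.reach(P(.2),q); o=st("over")
    if o["gripper_width"]<.02: return False
    bot.servo_line(P(dz+.008),velocity=.12); guarded(P,dz+.008,dz-.006,3,.001)
    hand.move_gripper(.037); bot.servo_line(P(.15),velocity=.12); st("placed"); return True
E
python3 - <<'E'
from h import *
bot.reach(binp([.062,-.096,.19],TH),ori(YAW,TT))
s,ok=pick(-.096)
print(s,ok)
bot.servo_line([.42,-.02,.32],ori(TY,0)); st()
c=vision.read_camera("scene"); save("s2",c["frame"],(160,80,440,290),2.5)
E
```

```text
guard s 0.03 [ 1.5  0.9 -0.9]
grip 20.2 [0.5898 0.1177 0.114 ] F [-0.9 -0.4  1.8] w 0.0242 gf 62.7
lift 21.7 [0.4885 0.1196 0.246 ] F [-0.2 -0.1 -0.8] w 0.0242 gf 62.3
0.03299999999999999 True
 23.0 [ 0.4199 -0.0196  0.3195] F [-0.4 -0.7 -1.5] w 0.0244 gf 62.4
```

View pics/s2.png

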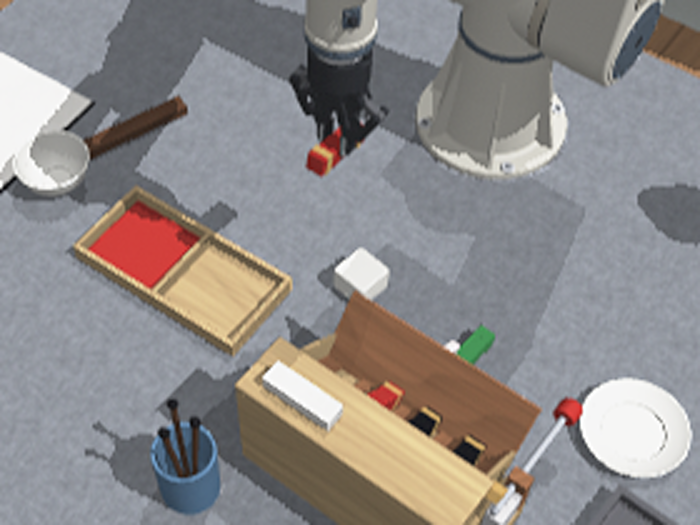

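Run:
```python
from h import *
print(place(-.104,.033))
```

```text
over 24.3 [ 0.5484 -0.3104  0.2008] F [ 0.5 -0.1 -1.2] w 0.0243 gf 62.4
guard s 0.036 [-2.6 -0.5  3.8]
placed 28.4 [ 0.5476 -0.3111  0.1492] F [ 0.3 -0.4  0.7] w 0.0369 gf 0.0
True
```

```bash
cat >> h.py <<'E'
def look():
    t=vision.read_camera("top"); f=t["frame"]; z=f.astype(int)
    dark=(z.max(2)<28); 
    for n,m,(x0,y0,x1,y1) in (("red",red(f),(150,190,262,235)),("blk",dark,(150,190,262,235))):
        mm=np.zeros_like(m); mm[y0:y1,x0:x1]=m[y0:y1,x0:x1]
        print(n,[(int(a),ce.round(1).tolist()) for a,ce,_ in blobs(mm,30)])
    for th,y in ((.65,-.096),(.65,-.032),(.65,.032),(.65,.096)): print("exp",y,proj(t,binp([.056,y,.03],th)).round(1))
    return t
E
python3 - <<'E'
from h import *
bot.servo_line([.42,-.1,.3],ori(TY,0)); look()
s,ok=pick(-.032,lim=.030)
if ok:
    bot.servo_line([.42,-.02,.32],ori(TY,0)); print(place(-.044,s,.003)); bot.servo_line([.42,-.1,.3],ori(TY,0)); t=look(); save("t3",t["frame"],(140,145,420,275),2.8)
E
```

```text
red [(46, [218.7, 197.2]), (175, [219.3, 212.9])]
blk [(32, [172.8, 196.6]), (145, [175.3, 212.7]), (137, [198.5, 213.0])]
exp -0.096 [241.4 213.5]
exp -0.032 [219.3 213.4]
exp 0.032 [197.2 213.3]
exp 0.096 [175.1 213.2]
guard s 0.03 [-0.2  0.1 -0.3]
grip 36.7 [0.5911 0.1816 0.114 ] F [-1.  -0.9  2.9] w 0.0239 gf 62.7
lift 38.2 [0.4898 0.1835 0.2459] F [ 0.1  0.3 -1.2] w 0.0243 gf 62.2
over 41.0 [ 0.547  -0.2504  0.2007] F [-0.4 -0.1 -0.5] w 0.0242 gf 62.3
guard s 0.035 [-2.1 -0.1  3.4]
placed 46.1 [ 0.5464 -0.2512  0.1492] F [-1.2  0.6 -0.1] w 0.0368 gf 0.0
True
red []
blk [(31, [172.6, 196.6]), (146, [175.2, 212.8]), (138, [198.6, 213.0])]
exp -0.096 [241.4 213.5]
exp -0.032 [219.3 213.4]
exp 0.032 [197.2 213.3]
exp 0.096 [175.1 213.2]
```

View pics/t3.png

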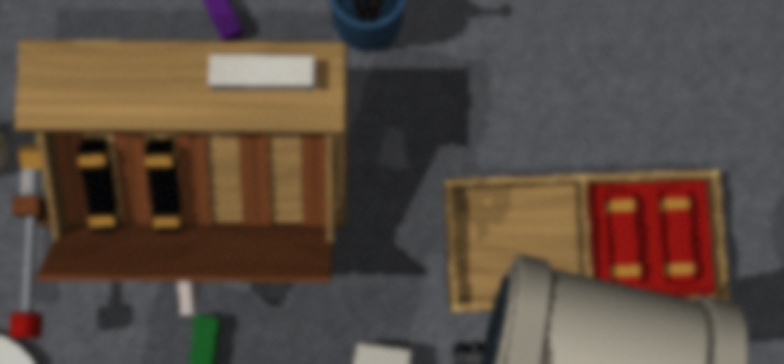

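Run:
```python
from h import *
for y,dy,ty in((.032,-.003,.044),(.096,0,.104)):
    s,ok=pick(y,dy,lim=.030)
    if not ok: break
    bot.servo_line([.42,-.02,.32],ori(TY,0))
    if not place(ty,s,.003): break
    bot.servo_line([.42,.05 if ty>.1 else -.1,.3],ori(TY,0)); t=look()
bot.reach([.3,.3,.35],ori()); t=vision.read_camera("top")
save("t4",t["frame"],(140,145,420,275),2.8)
```

```text
guard s 0.03 [-0.8  0.3 -1. ]
grip 54.2 [0.5922 0.2426 0.114 ] F [-0.4 -0.3  1.8] w 0.0244 gf 61.6
lift 55.8 [0.4911 0.2445 0.2459] F [-0.2 -0.9 -1.1] w 0.0242 gf 61.2
over 58.7 [ 0.5449 -0.1627  0.2005] F [ 0.5  0.3 -0.9] w 0.0246 gf 61.2
guard s 0.035 [-1.5  1.6  3.9]
placed 63.8 [ 0.5446 -0.1632  0.1493] F [-0.1 -0.7 -1. ] w 0.0371 gf 0.0
red []
blk [(31, [172.6, 196.6]), (145, [175.3, 212.7])]
exp -0.096 [241.4 213.5]
exp -0.032 [219.3 213.4]
exp 0.032 [197.2 213.3]
exp 0.096 [175.1 213.2]
guard s 0.03 [ 0.4 -1.2 -0.2]
grip 71.9 [0.5936 0.3097 0.114 ] F [-1.2 -1.   2.8] w 0.0245 gf 60.8
lift 73.4 [0.4924 0.3114 0.2459] F [-0.6 -0.  -1.4] w 0.0245 gf 60.4
over 76.7 [ 0.5436 -0.1029  0.2003] F [-1.2 -0.7 -1.1] w 0.0243 gf 60.4
guard s 0.035 [-0.   0.   3.8]
placed 81.8 [ 0.5434 -0.1033  0.1493] F [ 0.4 -0.5 -1.1] w 0.0369 gf 0.0
red []
blk []
exp -0.096 [241.4 213.5]
exp -0.032 [219.3 213.4]
exp 0.032 [197.2 213.3]
exp 0.096 [175.1 213.2]
```

View pics/t4.png

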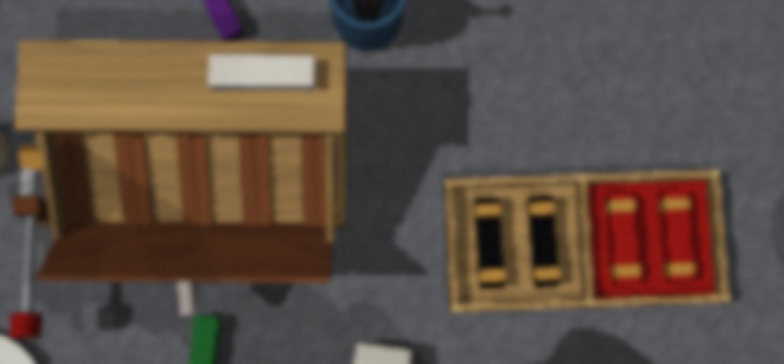

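Run:
```python
from h import *
q=ori(YAW,.39); tz=R.from_quat(q).apply([0,0,1]); g=binp([-.028,0,.095],.65)
hand.move_gripper(.06,60); bot.reach(g-.12*tz,q); bot.servo_line(g,velocity=.12); st()
hand.move_gripper(.005,60); st("grip")
swing(.6,0,8); st("shut"); swing(-.015,-.03,2); st("stop")
hand.move_gripper(.06); bot.servo_line(rk(-.028,0,.25)); 
hand.move_gripper(.085)
bot.reach(rk(-.111,.167,.22),ori()); t=vision.read_camera("top"); save("t5",t["frame"],(135,145,275,265),5)
bot.servo_line(rk(-.111,.168,.094)); st()
hand.move_gripper(.02,40); st("grip")
for x in (-.09,-.071,-.069,-.067): bot.servo_line(rk(x,.168,.094),velocity=.05); st(x)
hand.move_gripper(.085); bot.servo_line(rk(-.071,.168,.22)); bot.reach([.3,.45,.35],ori()); st()
t=vision.read_camera("top"); save("t6",t["frame"],(130,145,420,275),2.7)
for n in("top","scene"):
    c=vision.read_camera(n); print(n,[(int(a),ce.round(1).tolist()) for a,ce,_ in blobs(red(c["frame"]))])
c=vision.read_camera("scene"); save("s6",c["frame"],(180,140,460,350),2.5)
```

```text
87.1 [0.4826 0.216  0.1092] F [-0.1  0.3  0.4] w 0.0599 gf 0.0
grip 87.6 [0.4821 0.2149 0.1089] F [-2.7 -5.3  5.5] w 0.0132 gf 59.1
shut 89.7 [0.5347 0.2138 0.1456] F [-1.3 -6.   8.2] w 0.0131 gf 63.5
stop 90.2 [0.5355 0.2137 0.1458] F [-6.7 -5.5  7.5] w 0.0128 gf 63.2
 93.7 [0.4552 0.3846 0.0948] F [-0.9  0.3 -0.2] w 0.0853 gf 0.0
grip 94.2 [0.4546 0.3837 0.0946] F [-1.2 -5.1  7.7] w 0.0308 gf 39.0
-0.09 94.8 [0.4761 0.3832 0.0946] F [ 0.8 -5.4  5.8] w 0.0307 gf 39.1
-0.071 95.3 [0.4946 0.3828 0.0946] F [-0.6 -5.8  7.1] w 0.0307 gf 39.5
-0.069 95.6 [0.4947 0.3828 0.0945] F [-9.1 -3.5 11.5] w 0.0308 gf 39.9
-0.067 95.8 [0.4948 0.3827 0.0944] F [-17.5  -2.2  16. ] w 0.0309 gf 40.3
 98.4 [0.3006 0.4496 0.349 ] F [ 0.4 -0.3 -0.3] w 0.0854 gf 0.0
top [(15, [103.6, 135.6]), (1529, [372.3, 229.8]), (60, [148.5, 246.7]), (15, [81.7, 331.9])]
scene [(627, [217.1, 177.5]), (147, [475.0, 247.7]), (71, [380.8, 252.9]), (36, [365.8, 375.5])]
```

View pics/t6.png

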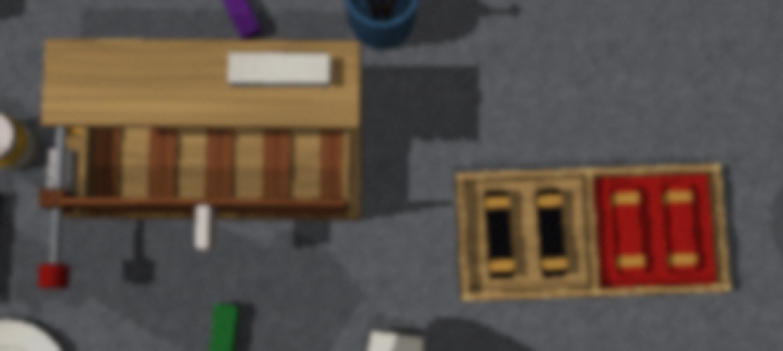

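View pics/s6.png

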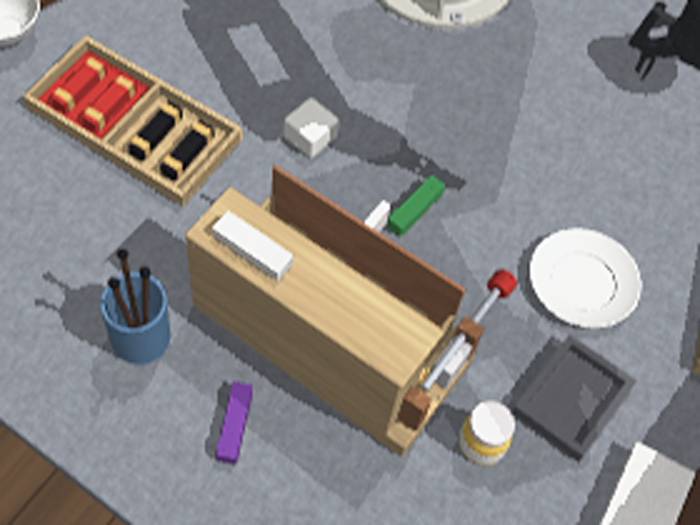

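The pictures show the bin empty and shut. The knob is back at its starting pixels: (380.8, 252.9) in the scene view, (148.5, 246.7) in the top view. All four sticks lie flat in the right compartments and the bystanders haven't moved.

```bash
python3 -c "
from workcell import hand_in
print(hand_in())"
```

```text
the job is handed in; nothing more can be done
None
```

The job is handed in: the black sticks lie flat in the plain compartment and the red ones in the red-lined one, the empty bin is shut and the lock knob is home, after about 98 s of the allowed 210 s.

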